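Clear the router corner, dock the spare battery, put everything back

TASK

First move the speaker, the clock and the Wi-Fi repeater that crowd the router's battery pack off to the grey felt mat, all three standing upright there, before you touch the battery. Then lay the battery pack flat in the charging tray, and only after that put each of the three back upright in the middle of its own cork coaster (speaker on the round one, clock on the square one, repeater on the oblong one), clock and repeater square with their coasters. Tip none of the three over, and leave the little white power adapter among them where it lies.

Things in the scene. Friction and masses are not known exactly. Their poses are not given: they have to be found in the camera images.
- speaker: round grey fabric desk speaker, an upright cylinder 62 mm in diameter and 105 mm tall; starts standing on the round coaster. Origin: centre of its underside, z up along its axis.
- clock: wooden desk clock, an upright block of square section 56 x 56 mm, 115 mm tall, with a white dial on one side; starts on the square coaster. Origin: centre of its underside, z up, x and y square to its sides (the dial looks to -x).
- repeater: black Wi-Fi repeater like a small upright router: a slab 34 mm thick (its x) and 66 mm wide (its y), 110 mm tall in all, on a foot 48 mm (x) by 66 mm (y) and 8 mm high; starts on the oblong coaster. Origin: centre of the underside of the foot, z up.
- battery: grey router battery pack lying flat on the desk between the three upright things, with a flat black network switch (28 mm high, fixed) beyond its end: 100 mm long (its x), 46 mm wide (its y), 30 mm high, with a brass contact on its +x end. Either end may go first into the tray. Origin: centre of its underside, z up.
- coaster_round: round cork coaster, 86 mm in diameter, 4 mm thick, stuck to the desk: the speaker's place. Origin: centre of its underside (on the desk), z up; x and y have no visible meaning.
- coaster_square: square cork coaster, 78 x 78 mm, 4 mm thick, stuck to the desk: the clock's place. Origin: centre of its underside, z up, x and y along its sides.
- coaster_oblong: oblong cork coaster, 64 mm (its x) by 88 mm (its y), 4 mm thick, stuck to the desk: the repeater's place. Origin: centre of its underside, z up.
- side_mat: grey felt mat, 300 mm (its x) by 150 mm (its y), 3 mm thick, stuck to the desk on the left or right side: the side area, empty at the start. Origin: centre of its underside, z up.
- charge_tray: grey open charging tray, fixed to the desk left or right, across from the mat: outside 126 mm (its x) by 70 mm (its y), 12 mm high, walls 4 mm thick, inside 118 x 62 mm, floor about 4 mm above the desk. Origin: centre of its underside, z up.
- plug: small white plug-in power adapter, a rounded block 36 x 36 mm, 26 mm high, lying loose on the desk among the three upright things, on their left front: a bystander. Origin: centre of its underside, z up.
Not all that is in view belongs to the job. Leave any pink, turquoise or yellow look-alike of the coaster_oblong alone.

How it is judged:
On the way, in this order (a step that is already met when the one before it is completed fails the run):
1. speaker, clock and repeater all stand upright on the felt mat, the battery not yet moved (less than 20 mm) (x of speaker in the frame of side_mat between -0.15 and 0.15 m and y of speaker in the frame of side_mat between -0.075 and 0.075 m and z of speaker in the frame of side_mat between -0.003 and 0.01 m and angle between each of speaker, clock, repeater's own z axis and vertical below 0.15 rad and x of clock in the frame of side_mat between -0.15 and 0.15 m and y of clock in the frame of side_mat between -0.075 and 0.075 m and z of clock in the frame of side_mat between -0.003 and 0.01 m and x of repeater in the frame of side_mat between -0.15 and 0.15 m and y of repeater in the frame of side_mat between -0.075 and 0.075 m and z of repeater in the frame of side_mat between -0.003 and 0.01 m and distance of battery from where it was at the start of the episode below 0.02 m), for 0.2 s.
2. the battery lies flat in the charging tray while the three still stand on the mat (horizontal distance between battery and charge_tray below 0.014 m and z of battery in the frame of charge_tray between 0 and 0.009 m and angle between the x axis of battery and the x axis of charge_tray, either way round below 0.2 rad and angle between battery's own z axis and vertical below 0.08 rad and x of speaker in the frame of side_mat between -0.15 and 0.15 m and y of speaker in the frame of side_mat between -0.075 and 0.075 m and z of speaker in the frame of side_mat between -0.003 and 0.01 m and angle between each of speaker, clock, repeater's own z axis and vertical below 0.15 rad and x of clock in the frame of side_mat between -0.15 and 0.15 m and y of clock in the frame of side_mat between -0.075 and 0.075 m and z of clock in the frame of side_mat between -0.003 and 0.01 m and x of repeater in the frame of side_mat between -0.15 and 0.15 m and y of repeater in the frame of side_mat between -0.075 and 0.075 m and z of repeater in the frame of side_mat between -0.003 and 0.01 m), for 0.2 s.
At the end, for the whole second after the job is handed in: Battery flat in the tray (centre within 14 mm, along it within 0.2 rad); speaker upright on the round coaster, clock on the square, repeater on the oblong, centres within 13 mm, clock and repeater square within 0.25 rad; all released and at rest (horizontal distance between battery and charge_tray below 0.014 m and z of battery in the frame of charge_tray between 0 and 0.009 m and angle between the x axis of battery and the x axis of charge_tray, either way round below 0.2 rad and angle between battery's own z axis and vertical below 0.08 rad and linear speed of each of battery, speaker, clock, repeater below 0.02 m/s and horizontal distance between speaker and coaster_round below 0.013 m and z of speaker in the frame of coaster_round between 0 and 0.008 m and angle between each of speaker, clock, repeater's own z axis and vertical below 0.1 rad and horizontal distance between clock and coaster_square below 0.013 m and z of clock in the frame of coaster_square between 0 and 0.008 m and (angle between the x axis of clock and the x axis of coaster_square, either way round below 0.25 rad or angle between the x axis of clock and the y axis of coaster_square, either way round below 0.25 rad) and horizontal distance between repeater and coaster_oblong below 0.013 m and z of repeater in the frame of coaster_oblong between 0 and 0.008 m and angle between the x axis of repeater and the x axis of coaster_oblong, either way round below 0.25 rad); the robot touches nothing.
It fails at once if speaker tipped over (more than 0.6 rad) (angle between speaker's own z axis and vertical above 0.6 rad).
It fails at once if clock tipped over (more than 0.6 rad) (angle between clock's own z axis and vertical above 0.6 rad).
It fails at once if repeater tipped over (more than 0.6 rad) (angle between repeater's own z axis and vertical above 0.6 rad).
It fails at once if the power adapter moved more than 25 mm (distance of plug from where it was at the start of the episode above 0.025 m).
It also fails if it takes over 144 s, if anything falls off the work surface, if the arm or the gripper's body presses on something with over 40 N, if the wrist force passes 120 N, or if a joint passes its speed limit or range.

ROBOT

A 6-joint arm with a two-finger parallel gripper is mounted at the origin on the work surface. World frame = base frame: x ahead of the robot, y to its left, z up, the work surface at z = 0. Lengths are in m, angles in rad, forces in N, time in s.
With the tool pointing down it reaches from about 0.3 to 0.775 m from the base axis. Payload 14.6 kg.
Tool frame: the origin (TCP) lies midway between the tips of the shut fingers; the grasp point (between the pads) lies ctrl.grasp_offset behind it (ctrl.grasp_offset is the distance from the TCP to the grasp point, in m); y points along the fingers, z is the direction in which the jaws open and shut, and the axes are right-handed (so a half turn about y gives the same grasp; the last joint's range is limited). The gripper opens to 94 mm and grips with 3 to 60 N. Pads are 16 mm wide; open, the fingers measure 119 mm over their backs; the gripper's body (75 mm by 177 mm) begins 78 mm behind the grasp point.
Start: joints at [-1.332, 0.3, 1.521, -0, 1.321, -0.067], TCP at [0.166, -0.524, 0.205] pointing down, gripper open.
Joint ranges: [-3.03, 3.03], [-0.79, 2.21], [0.23, 2.52], [-1.04, 4.18], [0, 3.07], [-2.55, 2.55]. Speed limits (rad/s): [2.22, 2.22, 2.57, 3.14, 3.14, 3.14].

INTERFACE

Orientations are given as a unit quaternion [x, y, z, w].
In Python, from workcell import telemetry, read_camera, workorder, ctrl gives the robot as it stands.
- The arm moves only by the shell command python3 -m jog 'ROWS' [FORCE]. ROWS is JSON, a list of rows, each an object with "jaw": the finger opening in mm, from 0 to 94; "delta_pos": the shift along the tool's x, y, z in mm, a list of three; "yaw": the turn about the tool's y in degrees. A call has 1 to 8 rows; each row is the pose to reach, as a shift and turn from the pose commanded when the call began, along the tool's axes at that moment; what a row does not reach only later rows make up. A row lasts 1/8 s, in which the tool goes at most 62.5 mm and 10.7 degrees, less where a joint would pass 70% of its speed; a pose out of reach is approached as far as the arm can. A call with a gripper value outside its range is refused whole. The fingers move at their own pace and stop on an object; FORCE is the grip in N (left out, the last holds). Time passes only in rows, so rows that repeat a pose let the fingers close. It gives the time, the measured TCP pose, the force and the opening at its end, in the units of the state.
- telemetry.state(): the state, without advancing time (a new reading comes with each control period).
- read_camera(name): name is "side" or "top"; returns a dict with "pixels" (384x512x3 uint8, red, green, blue), "depth" (384x512 float32, m along the optical axis (not along the pixel's ray), 0 where there is no reading), "fx", "fy", "cx", "cy" (pixels), "rvec" (rotation vector, rad) and "tvec" (3), from world to camera coordinates, as OpenCV has them. Camera axes: x right, y down, z forward; pixel columns grow to the right and rows downward; lengths in m; the calibration is good to about 2 mm. A picture is of the moment at which its call begins.
- workorder.hand_in(): hands the job in, once; it reports no verdict.
The state is a dict: "time": time; "qpos": joint angles; "joint_velocities": joint speeds; "tau": joint torques, N m; "tool_pos": TCP position; "tool_rot": TCP orientation; "force": force on the tool from outside, world axes, zero at the start; "torque": the same for the moment, N m; "width": finger opening in m.
Only numpy, scipy, OpenCV 4.12 (cv2) and the standard library are available. Lean on these libraries where they do the work, as an engineer would, in place of code of your own. Each camera call takes 0.05 s, during which the arm holds its last target. There are 200 camera calls.

## Working session

There is one attempt and no reset: what is moved stays moved. The work goes in short steps, Python scripts to look and compute and a shell command to move; the robot and the scene stay as the last step left them, time stands still between calls to the robot, and variables do not carry over. Pictures are saved under pics/ and viewed, about 12 in all and at most 16, crops included, and the job is handed in when it is done.

```bash
ls; mkdir -p pics; cat > h.py <<'E'
import numpy as np, cv2
from workcell import telemetry, read_camera, workorder, ctrl
def cam(n):
    c=read_camera(n); c['R']=cv2.Rodrigues(np.array(c['rvec'],float))[0]; c['t']=np.array(c['tvec'],float).ravel(); return c
def cloud(c):
    v,u=np.mgrid[0:384,0:512]; d=c['depth']
    P=np.stack([(u-c['cx'])/c['fx']*d,(v-c['cy'])/c['fy']*d,d],-1)
    W=(P-c['t'])@c['R']; W[d==0]=np.nan; return W
def ray(c,uv,z):
    uv=np.atleast_2d(np.array(uv,float)); k=np.c_[(uv[:,0]-c['cx'])/c['fx'],(uv[:,1]-c['cy'])/c['fy'],np.ones(len(uv))]
    d=k@c['R']; o=-c['R'].T@c['t']; return (o+d*((z-o[2])/d[:,2])[:,None])[:,:2]
def save(c,f,crop=None,s=1.5):
    im=c['pixels'][:,:,::-1]
    if crop: u0,v0,u1,v1=crop; im=im[v0:v1,u0:u1]
    cv2.imwrite('pics/'+f,cv2.resize(im,None,fx=s,fy=s,interpolation=cv2.INTER_CUBIC))
E
python3 - <<'E'
from h import *
s=telemetry.state(); print(s, ctrl.grasp_offset)
for n in('top','side'):
    c=cam(n); save(c,n+'0.png'); print(n,c['fx'],c['cx'],c['cy'],-c['R'].T@c['t'],c['R'].round(2).tolist()); np.save(n+'0.npy',c,allow_pickle=True)
E
```

```text
pics
{'time': 0.0, 'qpos': array([-1.33156557e+00,  3.00456445e-01,  1.52159094e+00,  7.22824039e-06,
        1.32069839e+00, -6.66200021e-02]), 'joint_velocities': array([ 6.79296498e-04,  3.08273063e-04,  1.27951708e-03, -6.54694308e-04,
        7.53436747e-04, -4.39456791e-06]), 'tau': array([-1.52647925e-03, -5.31807947e+01, -3.52738237e+01,  7.08103809e-02,
        2.44122039e-02, -8.97982727e-05]), 'tool_pos': array([ 0.16553274, -0.52421924,  0.2048902 ]), 'tool_rot': array([-0.10774562,  0.69926099, -0.69844822,  0.10768027]), 'force': array([-0.30634956, -0.33564823, -0.24229578]), 'torque': array([ 0.03507512, -0.05701869,  0.061066  ]), 'width': 0.09368391236088289} 0.0188
top 472.32400008697863 253.96138259826566 197.69960709385418 [ 0.41129607 -0.00826158  1.02036897] [[0.02, -1.0, -0.02], [-0.99, -0.02, -0.1], [0.1, 0.02, -0.99]]
side 397.89155999575377 256.9202988077774 197.0121859661887 [0.33968969 0.56794432 0.62259952] [[-0.96, -0.29, 0.0], [-0.21, 0.68, -0.7], [0.2, -0.67, -0.71]]
```

View pics/top0.png

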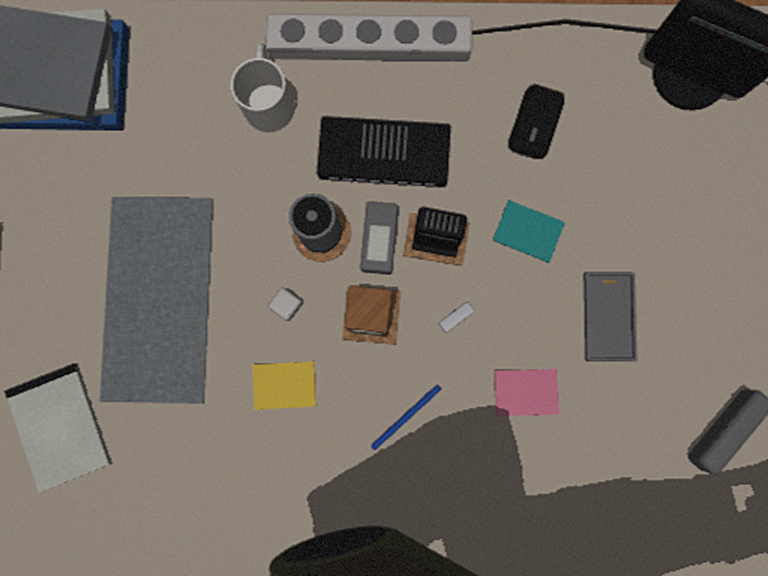

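View pics/side0.png

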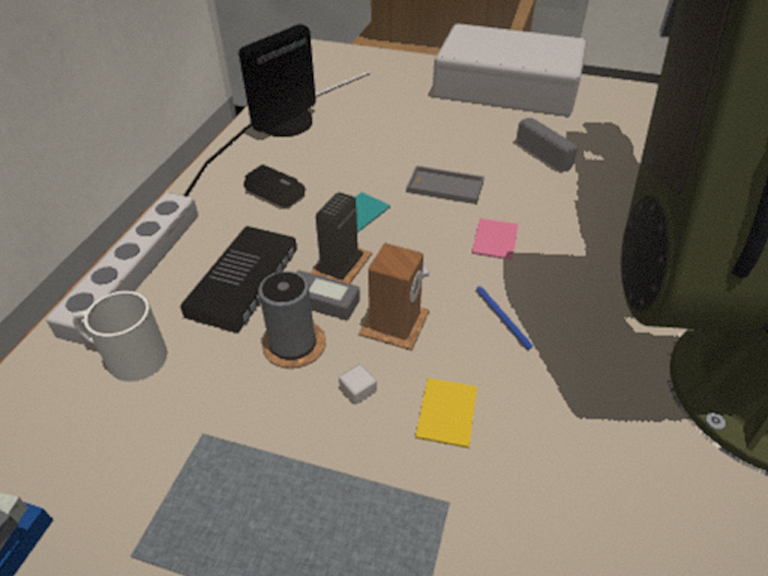

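Pictures 1–2 (1.5x scale). The top view has +x up and +y left.

Candidates in the top view:

| Thing | Pixel | Chosen / possible confusion |
|---|---|---|
| Speaker | (318,222) | chosen; the mug at (265,90) is not it |
| Clock | (370,312) | chosen |
| Repeater | (440,235) on cork | chosen; not the black box at (537,120) or the display at (710,50) |
| Battery | (380,237) | chosen; not the grey case at (735,430), the eraser at (456,317) or the fixed switch at (384,150) |
| Tray | (610,316) | chosen |
| Mat | (157,300) | chosen; not the notebook at (60,430) |
| Plug | (286,304) | leave alone |

The turquoise, yellow and pink cards are look-alikes and stay untouched.

```bash
cat >> h.py <<'E'
def rect(P):
    (c,(w,h),a)=cv2.minAreaRect((P*1000).astype(np.float32)); 
    if w<h: w,h,a=h,w,a+90
    a=(a+90)%180-90
    return [round(float(x),1) for x in (*c,w,h,a)]   # mm, long side direction a deg
def tops(c,lo,hi,box,minn=40):
    W=cloud(c); m=((W[...,2]>lo)&(W[...,2]<hi)&(W[...,0]>box[0])&(W[...,0]<box[1])&(W[...,1]>box[2])&(W[...,1]<box[3])).astype(np.uint8)
    m=cv2.morphologyEx(m,cv2.MORPH_OPEN,np.ones((2,2)))
    n,l,st,ce=cv2.connectedComponentsWithStats(m,connectivity=4)
    for i in range(1,n):
        if st[i,4]<minn: continue
        P=W[l==i]; cs=cv2.findContours((l==i).astype(np.uint8),0,1)[0]; k=max(cs,key=len)[:,0]
        print('n',st[i,4],'px',ce[i].round(),'z',np.median(P[:,2]).round(4),'rect(depth)',rect(P[:,:2]),'mean',(P[:,:2].mean(0)*1000).round(1))
E
cat > m.py <<'E'
from h import *
c=np.load('top0.npy',allow_pickle=True).item()
for lo,hi in((.112,.13),(.1,.125),(.02,.04),(.008,.02)):
    print(lo,hi); tops(c,lo,hi,(.25,.62,-.42,.35))
hsv=cv2.cvtColor(c['pixels'],cv2.COLOR_RGB2HSV)
for u,v in((197,165),(232,210),(290,172),(105,200),(50,120),(407,210),(200,255)): print((u,v),hsv[v,u],c['pixels'][v,u],cloud(c)[v,u].round(4))
save(c,'crop0.png',(170,120,330,240),5)
E
python3 m.py
```

```text
0.112 0.13
n 369 px [295. 149.] z 0.1137 rect(depth) [602.9, -64.8, 61.2, 28.7, 83.3] mean [602.2 -65.8]
n 842 px [245. 206.] z nan rect(depth) [nan, nan, 0.0, 0.0, 0.0] mean [nan nan]
0.1 0.125
n 531 px [208. 149.] z nan rect(depth) [607.4, 102.1, 59.3, 44.2, -65.4] mean [nan nan]
n 558 px [295. 150.] z 0.1132 rect(depth) [603.0, -73.8, 85.4, 44.7, -74.2] mean [601.3 -66.3]
n 862 px [245. 207.] z nan rect(depth) [nan, nan, 0.0, 0.0, 0.0] mean [nan nan]
0.02 0.04
n 701 px [252. 166.] z nan rect(depth) [587.1, 18.4, 73.1, 45.4, -3.9] mean [nan nan]
n 276 px [190. 203.] z 0.0254 rect(depth) [501.0, 151.0, 36.5, 33.0, -35.0] mean [500.4 149.4]
0.008 0.02
n 122 px [289. 167.] z nan rect(depth) [582.0, -61.2, 65.2, 6.6, 76.5] mean [nan nan]
n 138 px [403. 188.] z 0.0092 rect(depth) [529.4, -315.4, 75.2, 54.4, -89.9] mean [ 543.7 -305.9]
n 77 px [423. 209.] z 0.0107 rect(depth) [501.8, -348.7, 65.4, 10.5, -0.6] mean [ 499.5 -347.8]
n 77 px [306. 211.] z 0.0092 rect(depth) [489.0, -98.0, 38.9, 14.9, -48.3] mean [489.1 -98.4]
n 64 px [392. 229.] z 0.0103 rect(depth) [456.7, -281.9, 49.3, 7.7, -1.3] mean [ 455.9 -281.7]
n 78 px [415. 238.] z 0.0036 rect(depth) [444.5, -323.2, 59.5, 27.6, -88.7] mean [ 436.5 -330.3]
n 40 px [262. 287.] z nan rect(depth) [325.8, -7.3, 26.5, 7.3, -36.0] mean [nan nan]
(197, 165) [ 14  41 119] [119 109 100] [0.5862 0.14   0.0031]
(232, 210) [ 12 136 122] [122  84  57] [0.4802 0.0528 0.1192]
(290, 172) [ 14 113 140] [140 107  78] [ 0.5746 -0.0633  0.0029]
(105, 200) [83 11 92] [88 92 91] [0.5052 0.3381 0.0034]
(50, 120) [ 15  36 142] [142 132 122] [ 0.6826  0.4733 -0.0019]
(407, 210) [105   6  86] [84 85 86] [ 0.4966 -0.3145  0.0056]
(200, 255) [ 23 168 172] [172 147  59] [0.3911 0.1264 0.0058]
```

View pics/crop0.png

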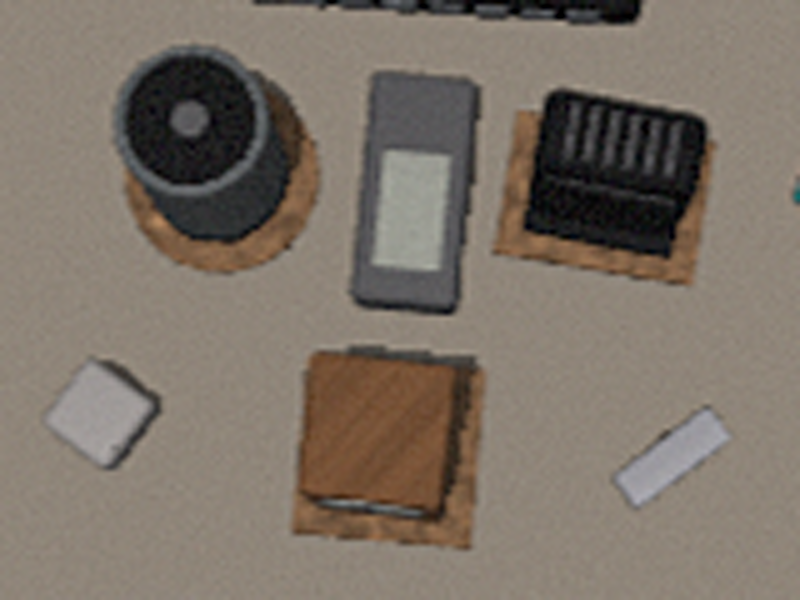

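Picture 3 (crop, 5x, offset 170,120) confirms the choice: speaker top (190,120) on the round cork, clock (380,430) on the square, repeater (620,150) on the oblong, battery (415,190), plug (100,412). Now I'll measure from the corners and masks.

```bash
cat > m.py <<'E'
from h import *
from scipy.spatial.transform import Rotation as Ro
c=np.load('top0.npy',allow_pickle=True).item()
K=lambda L,z: ray(c,np.array(L)/5+[170,120]-.4,z)
for n,L,z in(('clock',[(313,352),(459,364),(442,513),(298,497)],.119),('sqr',[(292,533),(471,548),(484,368)],.004),
 ('rep',[(549,88),(708,113),(674,198),(533,180)],.114),('obl',[(493,254),(692,284),(515,110),(716,142)],.004),
 ('batt',[(372,72),(480,80),(457,312),(351,300)],.03),('plug',[(95,358),(157,405),(108,468),(45,415)],.026)):
    print(n,rect(K(L,z)))
h,s,v=cv2.split(cv2.cvtColor(c['pixels'],cv2.COLOR_RGB2HSV).astype(int))
def big(m,box):
    k=np.zeros(m.shape,np.uint8); u0,v0,u1,v1=box; k[v0:v1,u0:u1]=m[v0:v1,u0:u1]
    k=cv2.morphologyEx(k,cv2.MORPH_OPEN,np.ones((3,3),np.uint8))
    return max(cv2.findContours(k,0,1)[0],key=cv2.contourArea)[:,0]
print('mat',rect(ray(c,big(s<22,(50,115,160,280)),.003)),'tray',rect(ray(c,big(s<22,(375,170,440,250)),.012)))
k=big((h<16)&(s>85)&(v>60),(185,120,240,180)); P=ray(c,k,.004)
def circ(P): 
    x=np.linalg.lstsq(np.c_[2*P,np.ones(len(P))],(P**2).sum(1),rcond=None)[0]; return (x[:2]*1000).round(1),round(1000*(x[2]+x[0]**2+x[1]**2)**.5,1)
print('round mask',circ(P),'hand',circ(K([(127,185),(140,222),(175,260),(222,272),(270,258),(305,225),(321,180),(308,130)],.004)))
print('speaker',circ(K([(115,120),(192,45),(270,118),(190,196),(138,65),(245,65),(137,175),(245,175)],.109)))
S=telemetry.state(); R=Ro.from_quat(S['tool_rot']).as_matrix(); print(R.round(3))
E
python3 m.py
```

```text
clock [489.1, 27.9, 57.6, 56.4, -5.1]
sqr [490.5, 27.3, 78.0, 77.3, -3.6]
rep [602.4, -63.9, 63.1, 37.0, 81.9]
obl [602.7, -63.6, 88.8, 64.5, 81.8]
batt [599.6, 18.3, 100.5, 46.3, -4.4]
plug [502.8, 149.6, 35.2, 33.7, 53.8]
mat [508.7, 340.0, 300.0, 149.8, 0.1] tray [494.3, -311.5, 125.6, 69.9, -0.4]
round mask (array([601.5,  87.8]), np.float64(24.3)) hand (array([609.4, 102.7]), np.float64(42.3))
speaker (array([611. , 104.4]), np.float64(30.5))
[[-0.954 -0.     0.301]
 [-0.301  0.001 -0.954]
 [-0.    -1.    -0.001]]
```

```bash
cat > go.py <<'E'
import sys; from h import *; from scipy.spatial.transform import Rotation as Ro
# usage: go.py jaw_angle x y z [x y z ...] : shifts (mm, tool axes) and yaw from the present pose
S=telemetry.state(); R=Ro.from_quat(S['tool_rot']).as_matrix(); a=list(map(float,sys.argv[1:])); cur=np.degrees(np.arctan2(R[1,2],R[0,2]))
print('t',round(S['time'],2),'tcp',(S['tool_pos']*1000).round(1),'jaw',round(cur,1),'q',np.degrees(S['qpos']).round(0),'F',S['force'].round(1),'w',round(S['width']*1000,1))
if a: print('yaw',round((cur-a[0]+180)%360-180,1))
for i in range(1,len(a),3): print(a[i:i+3],(R.T@(np.array(a[i:i+3])-S['tool_pos']*1000)).round(1))
E
python3 -m jog '[{"jaw":94,"delta_pos":[-614,-25,-465],"yaw":17.5},{"jaw":94,"delta_pos":[-614,-25,-465],"yaw":17.5},{"jaw":94,"delta_pos":[-614,-25,-465],"yaw":17.5},{"jaw":94,"delta_pos":[-614,-25,-465],"yaw":17.5},{"jaw":94,"delta_pos":[-614,-25,-465],"yaw":17.5},{"jaw":94,"delta_pos":[-614,-25,-465],"yaw":17.5},{"jaw":94,"delta_pos":[-614,-25,-465],"yaw":17.5},{"jaw":94,"delta_pos":[-614,-25,-465],"yaw":17.5}]' 30
python3 go.py -90 611 104 200 611 104 66
```

```text
time: 1.1
tool_pos: [0.4548, -0.1158, 0.2217]
tool_rot: [0.0, -0.707, 0.707, -0.0]
force: [1.6, -1.7, 1.1]
width: 0.094
t 1.1 tcp [ 454.8 -115.8  221.7] jaw -90.0 q [-19.   6.  98.  -0.  76.  71.] F [ 1.6 -1.7  1.1] w 94.0
yaw 0.0
[611.0, 104.0, 200.0] [-156.2   21.7 -219.7]
[611.0, 104.0, 66.0] [-156.2  155.7 -219.7]
```

```bash
python3 -m jog '[{"jaw":94,"delta_pos":[-156,21,-220],"yaw":0},{"jaw":94,"delta_pos":[-156,21,-220],"yaw":0},{"jaw":94,"delta_pos":[-156,21,-220],"yaw":0},{"jaw":94,"delta_pos":[-156,21,-220],"yaw":0},{"jaw":94,"delta_pos":[-156,21,-220],"yaw":0},{"jaw":94,"delta_pos":[-156,21,-220],"yaw":0},{"jaw":94,"delta_pos":[-156,21,-220],"yaw":0}]' 
python3 go.py -90 611 104 66
```

```text
time: 1.98
tool_pos: [0.6095, 0.1014, 0.2006]
tool_rot: [0.0, -0.707, 0.707, 0.0]
force: [-0.1, -0.8, -0.5]
width: 0.094
t 1.98 tcp [609.5 101.4 200.6] jaw -90.0 q [ 6. 26. 76. -0. 78. 96.] F [-0.1 -0.8 -0.5] w 94.0
yaw -0.0
[611.0, 104.0, 66.0] [ -1.5 134.6  -2.6]
```

```bash
python3 -m jog '[{"jaw":94,"delta_pos":[-1.5,50,-2.6],"yaw":0},{"jaw":94,"delta_pos":[-1.5,100,-2.6],"yaw":0},{"jaw":94,"delta_pos":[-1.5,134,-2.6],"yaw":0},{"jaw":94,"delta_pos":[-1.5,134,-2.6],"yaw":0},{"jaw":70,"delta_pos":[-1.5,134,-2.6],"yaw":0},{"jaw":50,"delta_pos":[-1.5,134,-2.6],"yaw":0},{"jaw":50,"delta_pos":[-1.5,134,-2.6],"yaw":0},{"jaw":50,"delta_pos":[-1.5,134,-2.6],"yaw":0}]' 30
python3 -m jog '[{"jaw":50,"delta_pos":[0,0,0],"yaw":0},{"jaw":50,"delta_pos":[0,-20,0],"yaw":0},{"jaw":50,"delta_pos":[0,-70,0],"yaw":0},{"jaw":50,"delta_pos":[0,-130,0],"yaw":0},{"jaw":50,"delta_pos":[0,-150,0],"yaw":0},{"jaw":50,"delta_pos":[0,-150,0],"yaw":0}]'
python3 go.py -90 605 340 215 605 340 70; python3 -c "
from h import *
save(cam('side'),'s1.png')"
```

```text
time: 2.98
tool_pos: [0.6117, 0.1049, 0.0673]
tool_rot: [0.0, 0.707, -0.707, 0.0]
force: [-1.1, -0.5, 3.5]
width: 0.061
time: 3.72
tool_pos: [0.6118, 0.105, 0.2187]
tool_rot: [0.001, 0.707, -0.707, 0.001]
force: [-0.9, -0.2, -3.2]
width: 0.0611
t 3.73 tcp [611.8 105.  218.7] jaw -90.0 q [ 6. 26. 74.  0. 80. 96.] F [-0.9 -0.2 -3.2] w 61.1
yaw 0.0
[605.0, 340.0, 215.0] [   6.7    3.8 -235. ]
[605.0, 340.0, 70.0] [   7.1  148.8 -234.9]
```

View pics/s1.png

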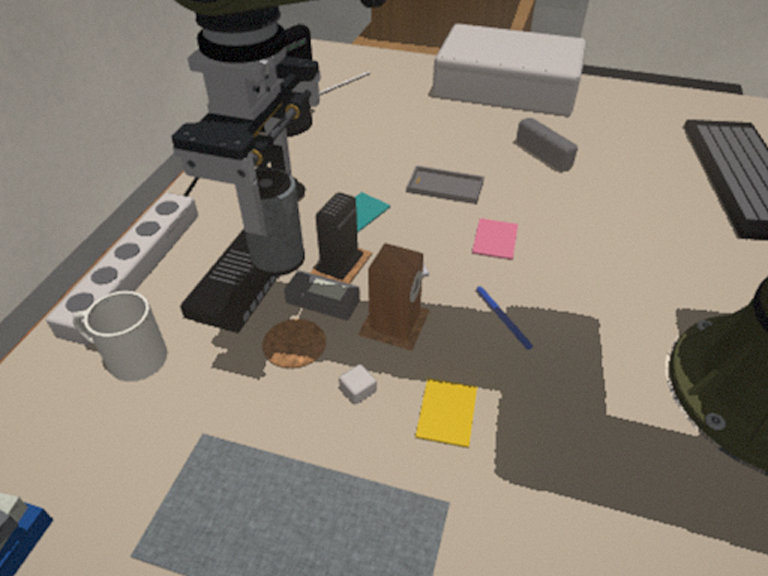

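Picture 4 (side): the speaker hangs upright in the gripper at (275,220). The round coaster at (295,345) is free, and everything else is unmoved.

```bash
python3 -m jog '[{"jaw":50,"delta_pos":[7,0,-55],"yaw":0},{"jaw":50,"delta_pos":[7,0,-110],"yaw":0},{"jaw":50,"delta_pos":[7,0,-165],"yaw":0},{"jaw":50,"delta_pos":[7,0,-210],"yaw":0},{"jaw":50,"delta_pos":[7,0,-235],"yaw":0},{"jaw":50,"delta_pos":[7,60,-235],"yaw":0},{"jaw":50,"delta_pos":[7,110,-235],"yaw":0},{"jaw":50,"delta_pos":[7,135,-235],"yaw":0}]'
python3 go.py -90 605 340 67.5
```

```text
time: 4.78
tool_pos: [0.6022, 0.339, 0.0761]
tool_rot: [0.003, -0.706, 0.708, 0.002]
force: [-0.1, -0.1, -2.2]
width: 0.0613
t 4.78 tcp [602.2 339.   76.1] jaw -90.0 q [ 26.  42.  68.   0.  71. 116.] F [-0.1 -0.1 -2.2] w 61.3
yaw 0.0
[605.0, 340.0, 67.5] [-2.8  8.5 -1. ]
```

```bash
python3 -m jog '[{"jaw":50,"delta_pos":[0,0,0],"yaw":0},{"jaw":50,"delta_pos":[0,0,0],"yaw":0}]'
python3 go.py -90 605 340 67.5
```

```text
time: 5.03
tool_pos: [0.6047, 0.3401, 0.0825]
tool_rot: [0.0, 0.707, -0.707, 0.0]
force: [0.2, 0.4, -3.0]
width: 0.0615
t 5.03 tcp [604.7 340.1  82.5] jaw -90.0 q [ 26.  42.  67.   0.  71. 116.] F [ 0.2  0.4 -3. ] w 61.5
yaw 0.0
[605.0, 340.0, 67.5] [-0.3 15.   0.1]
```

Lower to contact, release with a modest opening, rise, and go over the clock.

```bash
python3 -m jog '[{"jaw":50,"delta_pos":[0,8,0],"yaw":0},{"jaw":50,"delta_pos":[0,13,0],"yaw":0},{"jaw":50,"delta_pos":[0,15.5,0],"yaw":0},{"jaw":50,"delta_pos":[0,15.5,0],"yaw":0},{"jaw":66,"delta_pos":[0,15.5,0],"yaw":0},{"jaw":85,"delta_pos":[0,15.5,0],"yaw":0},{"jaw":85,"delta_pos":[0,15.5,0],"yaw":0}]'
python3 -m jog '[{"jaw":85,"delta_pos":[0,-20,0],"yaw":0},{"jaw":90,"delta_pos":[0,-70,0],"yaw":0},{"jaw":94,"delta_pos":[0,-120,0],"yaw":0},{"jaw":94,"delta_pos":[0,-120,0],"yaw":0}]'
python3 go.py -95 489 28 190 489 28 67
```

```text
time: 5.9
tool_pos: [0.6045, 0.34, 0.0663]
tool_rot: [-0.0, 0.707, -0.707, 0.0]
force: [0.1, -0.3, 0.7]
width: 0.0824
time: 6.4
tool_pos: [0.6058, 0.3407, 0.1927]
tool_rot: [0.003, 0.709, -0.706, 0.003]
force: [0.2, 0.1, -0.0]
width: 0.0939
t 6.4 tcp [605.8 340.7 192.7] jaw -90.0 q [ 26.  37.  61.  -0.  82. 116.] F [ 0.2  0.1 -0. ] w 93.9
yaw 5.0
[489.0, 28.0, 190.0] [116.9   0.5 312.6]
[489.0, 28.0, 67.0] [118.  123.5 313.1]
```

```bash
python3 -m jog '[{"jaw":94,"delta_pos":[20,0,55],"yaw":1},{"jaw":94,"delta_pos":[60,0,160],"yaw":4},{"jaw":94,"delta_pos":[117,0,313],"yaw":5},{"jaw":94,"delta_pos":[117,0,313],"yaw":5},{"jaw":94,"delta_pos":[117,0,313],"yaw":5},{"jaw":94,"delta_pos":[117,0,313],"yaw":5},{"jaw":94,"delta_pos":[117,0,313],"yaw":5},{"jaw":94,"delta_pos":[117,0,313],"yaw":5}]'
python3 -m jog '[{"jaw":94,"delta_pos":[0,0,0],"yaw":0},{"jaw":94,"delta_pos":[0,0,0],"yaw":0}]'
python3 go.py -95 489 28 67
```

```text
time: 7.4
tool_pos: [0.4877, 0.0275, 0.1863]
tool_rot: [0.031, 0.706, -0.706, -0.031]
force: [0.1, 0.1, -0.6]
width: 0.0939
time: 7.65
tool_pos: [0.4876, 0.0276, 0.186]
tool_rot: [0.03, 0.706, -0.706, -0.03]
force: [-0.3, 0.1, 0.3]
width: 0.094
t 7.65 tcp [487.6  27.6 186. ] jaw -94.9 q [-1. 10. 98.  0. 71. 94.] F [-0.3  0.1  0.3] w 94.0
yaw 0.1
[489.0, 28.0, 67.0] [ -1.4 119.   -0.6]
```

```bash
python3 -m jog '[{"jaw":94,"delta_pos":[-1.4,50,-0.5],"yaw":0},{"jaw":94,"delta_pos":[-1.4,100,-0.5],"yaw":0},{"jaw":94,"delta_pos":[-1.4,119,-0.5],"yaw":0},{"jaw":94,"delta_pos":[-1.4,119,-0.5],"yaw":0},{"jaw":70,"delta_pos":[-1.4,119,-0.5],"yaw":0},{"jaw":45,"delta_pos":[-1.4,119,-0.5],"yaw":0},{"jaw":45,"delta_pos":[-1.4,119,-0.5],"yaw":0},{"jaw":45,"delta_pos":[-1.4,119,-0.5],"yaw":0}]' 30
python3 -m jog '[{"jaw":45,"delta_pos":[0,0,0],"yaw":0},{"jaw":45,"delta_pos":[0,-20,0],"yaw":0},{"jaw":45,"delta_pos":[0,-70,0],"yaw":0},{"jaw":45,"delta_pos":[0,-130,0],"yaw":0},{"jaw":45,"delta_pos":[0,-155,0],"yaw":0},{"jaw":45,"delta_pos":[0,-155,0],"yaw":0},{"jaw":45,"delta_pos":[0,-155,0],"yaw":0}]'
python3 go.py -90 507 340 222 507 340 85
```

```text
time: 8.65
tool_pos: [0.4891, 0.0272, 0.0675]
tool_rot: [-0.031, -0.706, 0.706, 0.031]
force: [0.1, -1.0, 0.7]
width: 0.0574
time: 9.52
tool_pos: [0.4882, 0.0273, 0.2203]
tool_rot: [-0.03, -0.706, 0.706, 0.032]
force: [0.1, 0.1, -4.8]
width: 0.0559
t 9.53 tcp [488.2  27.3 220.3] jaw -95.0 q [-1.  9. 95. -0. 76. 94.] F [ 0.1  0.1 -4.8] w 55.9
yaw -5.0
[507.0, 340.0, 222.0] [   8.4   -1.8 -313.2]
[507.0, 340.0, 85.0] [   8.   135.2 -313.2]
```

```bash
python3 -m jog '[{"jaw":45,"delta_pos":[8,0,-55],"yaw":-1},{"jaw":45,"delta_pos":[8,0,-110],"yaw":-3},{"jaw":45,"delta_pos":[8,0,-165],"yaw":-5},{"jaw":45,"delta_pos":[8,0,-220],"yaw":-5},{"jaw":45,"delta_pos":[8,0,-275],"yaw":-5},{"jaw":45,"delta_pos":[8,0,-313],"yaw":-5},{"jaw":45,"delta_pos":[8,0,-313],"yaw":-5},{"jaw":45,"delta_pos":[8,50,-313],"yaw":-5}]'
python3 -m jog '[{"jaw":45,"delta_pos":[0,45,0],"yaw":0},{"jaw":45,"delta_pos":[0,85,0],"yaw":0},{"jaw":45,"delta_pos":[0,85,0],"yaw":0},{"jaw":45,"delta_pos":[0,85,0],"yaw":0}]'
python3 go.py -90 507 340 67.5
```

```text
time: 10.52
tool_pos: [0.5091, 0.3402, 0.1729]
tool_rot: [0.001, 0.708, -0.706, 0.002]
force: [1.1, -0.4, -5.4]
width: 0.056
time: 11.02
tool_pos: [0.5087, 0.3397, 0.0885]
tool_rot: [0.0, 0.707, -0.707, 0.0]
force: [-0.3, -1.1, -3.9]
width: 0.056
t 11.03 tcp [508.7 339.7  88.5] jaw -90.0 q [ 30.  31.  83.  -0.  65. 120.] F [-0.3 -1.1 -3.9] w 56.0
yaw 0.0
[507.0, 340.0, 67.5] [ 1.8 21.  -0.3]
```

```bash
python3 -m jog '[{"jaw":45,"delta_pos":[0,12,0],"yaw":0},{"jaw":45,"delta_pos":[0,18,0],"yaw":0},{"jaw":45,"delta_pos":[0,21.5,0],"yaw":0},{"jaw":45,"delta_pos":[0,21.5,0],"yaw":0},{"jaw":60,"delta_pos":[0,21.5,0],"yaw":0},{"jaw":80,"delta_pos":[0,21.5,0],"yaw":0},{"jaw":80,"delta_pos":[0,21.5,0],"yaw":0}]'
python3 -m jog '[{"jaw":80,"delta_pos":[0,-20,0],"yaw":0},{"jaw":80,"delta_pos":[0,-70,0],"yaw":0},{"jaw":80,"delta_pos":[0,-120,0],"yaw":0},{"jaw":80,"delta_pos":[0,-120,0],"yaw":0},{"jaw":80,"delta_pos":[0,-120,0],"yaw":0}]'
python3 go.py -8.2 602.5 -64 190
```

```text
time: 11.9
tool_pos: [0.5082, 0.3398, 0.0657]
tool_rot: [-0.0, 0.707, -0.707, 0.0]
force: [-0.7, -0.5, 0.1]
width: 0.0769
time: 12.52
tool_pos: [0.5078, 0.3396, 0.1848]
tool_rot: [0.0, -0.707, 0.707, 0.0]
force: [-0.3, -0.5, -0.5]
width: 0.0798
t 12.53 tcp [507.8 339.6 184.8] jaw -90.0 q [ 30.  26.  78.   0.  76. 120.] F [-0.3 -0.5 -0.5] w 79.8
yaw -81.8
[602.5, -64.0, 190.0] [-94.5  -5.1 403.7]
```

```bash
python3 -m jog '[{"jaw":80,"delta_pos":[-12,-5,55],"yaw":-10},{"jaw":80,"delta_pos":[-25,-5,110],"yaw":-20},{"jaw":80,"delta_pos":[-38,-5,165],"yaw":-30},{"jaw":80,"delta_pos":[-52,-5,220],"yaw":-40},{"jaw":80,"delta_pos":[-64,-5,275],"yaw":-50},{"jaw":80,"delta_pos":[-78,-5,330],"yaw":-60},{"jaw":80,"delta_pos":[-94,-5,404],"yaw":-70},{"jaw":80,"delta_pos":[-94,-5,404],"yaw":-80}]'
python3 -m jog '[{"jaw":80,"delta_pos":[0,0,0],"yaw":-1.8},{"jaw":80,"delta_pos":[0,0,0],"yaw":-1.8},{"jaw":80,"delta_pos":[0,0,0],"yaw":-1.8}]'
python3 go.py -8.2 602.5 -64 67
```

```text
time: 13.52
tool_pos: [0.6019, -0.0676, 0.1885]
tool_rot: [-0.456, 0.542, -0.54, 0.454]
force: [-0.2, 1.2, -0.0]
width: 0.0799
time: 13.9
tool_pos: [0.6021, -0.0631, 0.1905]
tool_rot: [-0.463, 0.535, -0.535, 0.463]
force: [0.0, 0.2, 0.4]
width: 0.0802
t 13.9 tcp [602.1 -63.1 190.5] jaw -8.2 q [-9. 25. 79.  0. 76. -1.] F [0.  0.2 0.4] w 80.2
yaw -0.0
[602.5, -64.0, 67.0] [  0.8 123.5   0.5]
```

```bash
python3 -m jog '[{"jaw":80,"delta_pos":[0.8,50,0.5],"yaw":0},{"jaw":80,"delta_pos":[0.8,100,0.5],"yaw":0},{"jaw":80,"delta_pos":[0.8,123,0.5],"yaw":0},{"jaw":80,"delta_pos":[0.8,123,0.5],"yaw":0},{"jaw":60,"delta_pos":[0.8,123,0.5],"yaw":0},{"jaw":40,"delta_pos":[0.8,123,0.5],"yaw":0},{"jaw":25,"delta_pos":[0.8,123,0.5],"yaw":0},{"jaw":25,"delta_pos":[0.8,123,0.5],"yaw":0}]' 30
python3 -m jog '[{"jaw":25,"delta_pos":[0,0,0],"yaw":0},{"jaw":25,"delta_pos":[0,0,0],"yaw":0},{"jaw":25,"delta_pos":[0,-20,0],"yaw":0},{"jaw":25,"delta_pos":[0,-70,0],"yaw":0},{"jaw":25,"delta_pos":[0,-130,0],"yaw":0},{"jaw":25,"delta_pos":[0,-155,0],"yaw":0},{"jaw":25,"delta_pos":[0,-155,0],"yaw":0},{"jaw":25,"delta_pos":[0,-155,0],"yaw":0}]'
python3 go.py 0 410 340 222
```

```text
time: 14.9
tool_pos: [0.6028, -0.0651, 0.068]
tool_rot: [0.463, -0.534, 0.535, -0.463]
force: [0.7, -0.1, 0.1]
width: 0.0432
time: 15.9
tool_pos: [0.602, -0.065, 0.2205]
tool_rot: [-0.464, 0.535, -0.534, 0.462]
force: [0.1, 1.1, -3.5]
width: 0.0338
t 15.9 tcp [602.  -65.  220.5] jaw -8.2 q [-10.  24.  76.   0.  80.  -1.] F [ 0.1  1.1 -3.5] w 33.8
yaw -8.2
[410.0, 340.0, 222.0] [-373.5   -0.7 -247.7]
```

```bash
python3 -m jog '[{"jaw":25,"delta_pos":[-46,0,-31],"yaw":-1},{"jaw":25,"delta_pos":[-92,0,-62],"yaw":-2},{"jaw":25,"delta_pos":[-140,0,-93],"yaw":-4},{"jaw":25,"delta_pos":[-187,0,-124],"yaw":-6},{"jaw":25,"delta_pos":[-234,0,-155],"yaw":-8},{"jaw":25,"delta_pos":[-280,0,-186],"yaw":-8.2},{"jaw":25,"delta_pos":[-327,0,-217],"yaw":-8.2},{"jaw":25,"delta_pos":[-373,0,-247],"yaw":-8.2}]'
python3 -m jog '[{"jaw":25,"delta_pos":[0,0,0],"yaw":0},{"jaw":25,"delta_pos":[0,50,0],"yaw":0},{"jaw":25,"delta_pos":[0,100,0],"yaw":0},{"jaw":25,"delta_pos":[0,130,0],"yaw":0},{"jaw":25,"delta_pos":[0,130,0],"yaw":0},{"jaw":25,"delta_pos":[0,130,0],"yaw":0}]'
python3 go.py 0 410 340 67.3; python3 -c "
from h import *
save(cam('side'),'s2.png')"
```

```text
time: 16.9
tool_pos: [0.4097, 0.3405, 0.2208]
tool_rot: [0.501, -0.5, 0.5, -0.499]
force: [0.7, 0.2, -2.4]
width: 0.034
time: 17.65
tool_pos: [0.4118, 0.3391, 0.0935]
tool_rot: [-0.5, 0.5, -0.5, 0.5]
force: [0.1, -0.1, -1.6]
width: 0.034
t 17.65 tcp [411.8 339.1  93.5] jaw -0.0 q [36. 22. 97. -0. 61. 36.] F [ 0.1 -0.1 -1.6] w 34.0
yaw -0.0
[410.0, 340.0, 67.3] [-0.8 26.2 -1.8]
```

View pics/s2.png

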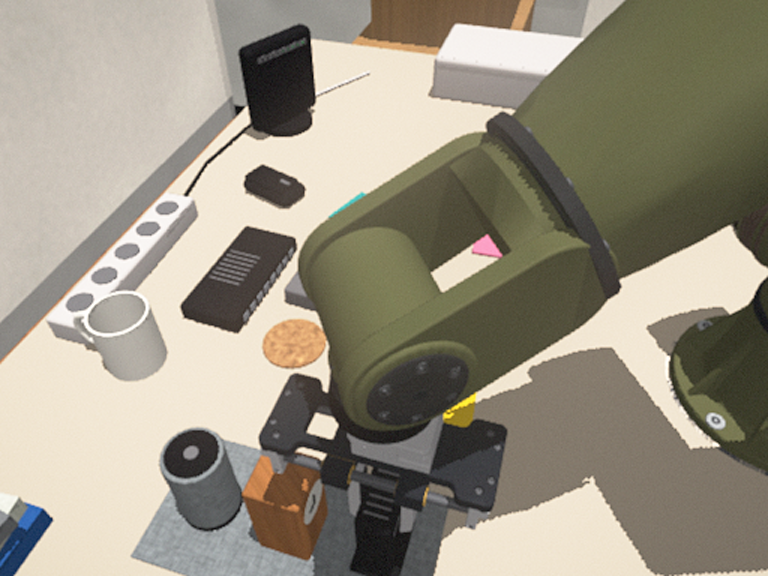

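Picture 5 (side): the speaker (203,480) and clock (287,505) stand on the mat. The repeater is held upright at (380,530), with the gripper body above the clock.

```bash
python3 -m jog '[{"jaw":25,"delta_pos":[0,12,0],"yaw":0},{"jaw":25,"delta_pos":[0,22,0],"yaw":0},{"jaw":25,"delta_pos":[0,26.5,0],"yaw":0},{"jaw":25,"delta_pos":[0,26.5,0],"yaw":0},{"jaw":40,"delta_pos":[0,26.5,0],"yaw":0},{"jaw":56,"delta_pos":[0,26.5,0],"yaw":0},{"jaw":56,"delta_pos":[0,26.5,0],"yaw":0}]'
python3 -m jog '[{"jaw":56,"delta_pos":[0,-20,0],"yaw":0},{"jaw":56,"delta_pos":[0,-70,0],"yaw":0},{"jaw":80,"delta_pos":[0,-120,0],"yaw":0},{"jaw":80,"delta_pos":[0,-120,0],"yaw":0}]'
python3 go.py -94.4 500 -100 190 599.6 18.3 190
```

```text
time: 18.58
tool_pos: [0.4113, 0.3393, 0.0661]
tool_rot: [0.5, -0.5, 0.5, -0.5]
force: [1.1, 0.1, -0.3]
width: 0.0547
time: 19.08
tool_pos: [0.4124, 0.3402, 0.1897]
tool_rot: [-0.498, 0.5, -0.5, 0.502]
force: [-0.1, -0.2, -0.5]
width: 0.0723
t 19.07 tcp [412.4 340.2 189.7] jaw 0.0 q [36. 16. 91.  0. 73. 36.] F [-0.1 -0.2 -0.5] w 72.3
yaw 94.4
[500.0, -100.0, 190.0] [440.2  -1.5  87.4]
[599.6, 18.3, 190.0] [321.9  -0.5 187.1]
```

```bash
python3 -m jog '[{"jaw":80,"delta_pos":[50,0,29],"yaw":10},{"jaw":80,"delta_pos":[100,0,58],"yaw":20},{"jaw":80,"delta_pos":[150,0,87],"yaw":30},{"jaw":80,"delta_pos":[200,0,116],"yaw":40},{"jaw":80,"delta_pos":[250,0,145],"yaw":50},{"jaw":80,"delta_pos":[300,0,174],"yaw":60},{"jaw":80,"delta_pos":[322,0,187],"yaw":70},{"jaw":80,"delta_pos":[322,0,187],"yaw":80}]'
python3 -m jog '[{"jaw":80,"delta_pos":[0,0,0],"yaw":10},{"jaw":80,"delta_pos":[0,0,0],"yaw":14.4},{"jaw":80,"delta_pos":[0,0,0],"yaw":14.4},{"jaw":80,"delta_pos":[0,0,0],"yaw":14.4}]'
python3 go.py -94.4 599.6 18.3 60 599.6 18.3 13; python3 -c "
from h import *
c=cam('top'); save(c,'t3.png')"
```

```text
time: 20.08
tool_pos: [0.5985, 0.0154, 0.1842]
tool_rot: [-0.06, 0.705, -0.705, 0.058]
force: [-0.1, 1.2, -0.8]
width: 0.0799
time: 20.58
tool_pos: [0.5982, 0.0174, 0.1855]
tool_rot: [0.026, 0.707, -0.707, -0.027]
force: [-1.7, 0.1, -0.6]
width: 0.08
t 20.57 tcp [598.2  17.4 185.5] jaw -94.3 q [-2. 24. 80.  0. 76. 92.] F [-1.7  0.1 -0.6] w 80.0
yaw 0.1
[599.6, 18.3, 60.0] [ -1.5 125.4  -1. ]
[599.6, 18.3, 13.0] [ -1.5 172.4  -1. ]
```

View pics/t3.png

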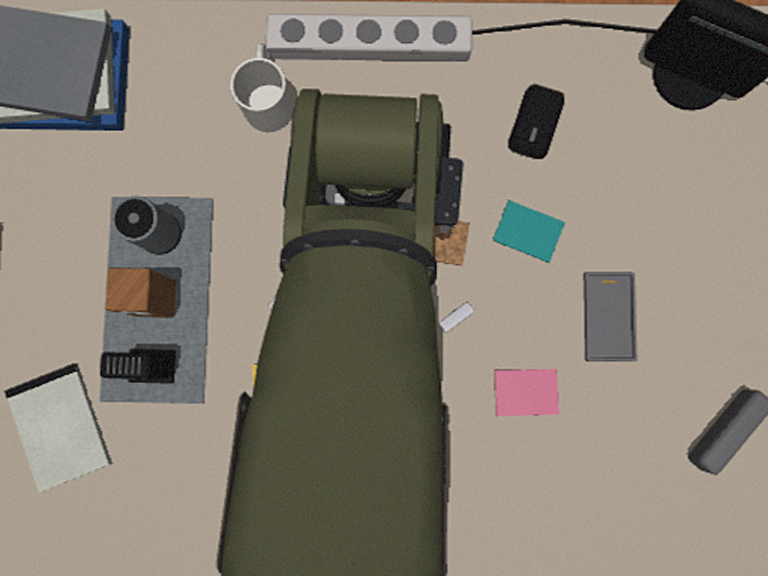

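Picture 6 (top): all three stand on the mat: speaker (148,225), clock (140,292), repeater (138,367). The tray is clear at (610,316). Now the battery.

```bash
python3 -m jog '[{"jaw":80,"delta_pos":[-1.5,50,-1],"yaw":0},{"jaw":80,"delta_pos":[-1.5,105,-1],"yaw":0},{"jaw":80,"delta_pos":[-1.5,150,-1],"yaw":0},{"jaw":80,"delta_pos":[-1.5,171,-1],"yaw":0},{"jaw":80,"delta_pos":[-1.5,171,-1],"yaw":0},{"jaw":60,"delta_pos":[-1.5,171,-1],"yaw":0},{"jaw":35,"delta_pos":[-1.5,171,-1],"yaw":0},{"jaw":35,"delta_pos":[-1.5,171,-1],"yaw":0}]' 40
python3 -m jog '[{"jaw":35,"delta_pos":[0,0,0],"yaw":0},{"jaw":35,"delta_pos":[0,0,0],"yaw":0}]'
python3 go.py
python3 -m jog '[{"jaw":35,"delta_pos":[0,-15,0],"yaw":0},{"jaw":35,"delta_pos":[0,-50,0],"yaw":0},{"jaw":35,"delta_pos":[0,-100,0],"yaw":0},{"jaw":35,"delta_pos":[0,-120,0],"yaw":0},{"jaw":35,"delta_pos":[0,-120,0],"yaw":0},{"jaw":35,"delta_pos":[0,-120,0],"yaw":0}]'
python3 go.py -90.4 494.3 -311.5 130; python3 -c "
from h import *
save(cam('side'),'s4.png',(130,60,330,260),3)"
```

```text
time: 21.62
tool_pos: [0.6003, 0.0183, 0.016]
tool_rot: [0.027, 0.707, -0.707, -0.027]
force: [-1.3, -0.0, 0.5]
width: 0.0534
time: 21.88
tool_pos: [0.6001, 0.0182, 0.0156]
tool_rot: [-0.027, -0.707, 0.707, 0.027]
force: [-1.0, -1.1, 5.0]
width: 0.0454
t 21.88 tcp [600.1  18.2  15.6] jaw -94.4 q [-2. 36. 88. -0. 57. 93.] F [-1.  -1.1  5. ] w 45.4
time: 22.62
tool_pos: [0.5993, 0.0183, 0.134]
tool_rot: [0.026, 0.707, -0.707, -0.028]
force: [-0.3, -0.7, -3.4]
width: 0.0457
t 22.62 tcp [599.3  18.3 134. ] jaw -94.4 q [-2. 27. 83.  0. 70. 93.] F [-0.3 -0.7 -3.4] w 45.7
yaw -4.0
[494.3, -311.5, 130.0] [ 79.5   4.2 336.8]
```

View pics/s4.png

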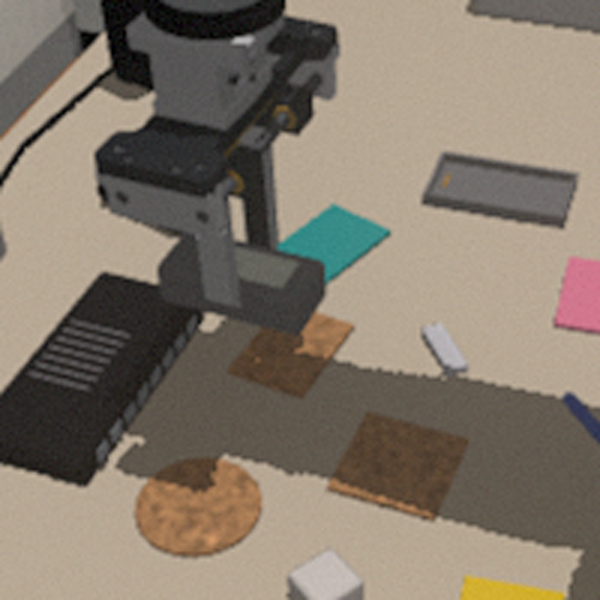

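Picture 7: the battery (240,280 in the crop) hangs level in the grip, and the coasters are bare. On to the tray.

```bash
python3 -m jog '[{"jaw":35,"delta_pos":[13,0,55],"yaw":-1},{"jaw":35,"delta_pos":[26,0,110],"yaw":-2},{"jaw":35,"delta_pos":[39,0,165],"yaw":-3},{"jaw":35,"delta_pos":[52,0,220],"yaw":-4},{"jaw":35,"delta_pos":[65,0,275],"yaw":-4},{"jaw":35,"delta_pos":[79.5,0,337],"yaw":-4},{"jaw":35,"delta_pos":[79.5,0,337],"yaw":-4},{"jaw":35,"delta_pos":[79.5,0,337],"yaw":-4}]'
python3 -m jog '[{"jaw":35,"delta_pos":[0,40,0],"yaw":0},{"jaw":35,"delta_pos":[0,80,0],"yaw":0},{"jaw":35,"delta_pos":[0,80,0],"yaw":0},{"jaw":35,"delta_pos":[0,80,0],"yaw":0}]'
python3 go.py -90.4 494.3 -311.5 20; python3 - <<'E'
from h import *
c=cam('top'); save(c,'t5.png',(170,90,450,290),2.8); np.save('top5.npy',c,allow_pickle=True)
h,s,v=cv2.split(cv2.cvtColor(c['pixels'],cv2.COLOR_RGB2HSV).astype(int))
m=((h<17)&(s>85)&(v>50)).astype(np.uint8); m[:,:180]=0; m[:,340:]=0; m[:110]=0; m[260:]=0
for k in cv2.findContours(m,0,1)[0]:
    if cv2.contourArea(k)>250:
        P=ray(c,k[:,0],.004); x=np.linalg.lstsq(np.c_[2*P,np.ones(len(P))],(P**2).sum(1),rcond=None)[0]
        print(cv2.contourArea(k),rect(P),'circ',(x[:2]*1000).round(1))
E
```

```text
time: 23.68
tool_pos: [0.4946, -0.3113, 0.1341]
tool_rot: [0.002, 0.708, -0.707, -0.003]
force: [0.1, -0.1, -3.0]
width: 0.0454
time: 24.18
tool_pos: [0.4959, -0.3114, 0.0567]
tool_rot: [-0.002, -0.707, 0.707, 0.001]
force: [0.1, 0.8, -1.7]
width: 0.0457
t 24.18 tcp [ 495.9 -311.4   56.7] jaw -90.3 q [-36.  31.  89.   0.  60.  55.] F [ 0.1  0.8 -1.7] w 45.7
yaw 0.1
[494.3, -311.5, 20.0] [ 1.6 36.7  0.1]
1191.0 [490.3, 27.9, 77.7, 76.5, -3.7] circ [490.1  27.6]
1082.0 [602.8, -63.9, 86.7, 64.5, 81.7] circ [602.6 -63.8]
1093.5 [610.1, 103.4, 83.4, 82.2, -88.9] circ [609.7 103.3]
```

View pics/t5.png

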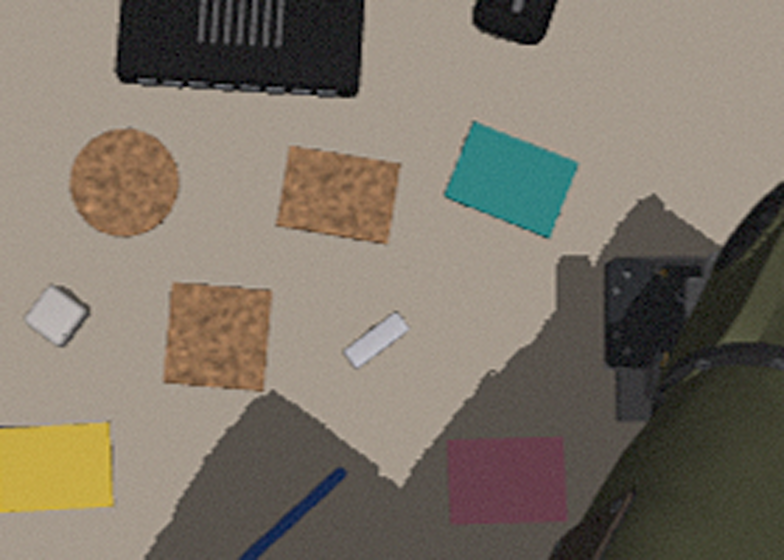

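Picture 8: all three coasters are bare, and the measured positions agree with the earlier ones. The plug (57,315 in the crop) is unmoved. Lower the battery and release it.

```bash
python3 -m jog '[{"jaw":35,"delta_pos":[1.5,15,0],"yaw":0},{"jaw":35,"delta_pos":[1.5,28,0],"yaw":0},{"jaw":35,"delta_pos":[1.5,34,0],"yaw":0},{"jaw":35,"delta_pos":[1.5,37,0],"yaw":0},{"jaw":35,"delta_pos":[1.5,37,0],"yaw":0},{"jaw":35,"delta_pos":[1.5,37,0],"yaw":0}]'
python3 -m jog '[{"jaw":48,"delta_pos":[0,0,0],"yaw":0},{"jaw":60,"delta_pos":[0,0,0],"yaw":0},{"jaw":65,"delta_pos":[0,0,0],"yaw":0},{"jaw":65,"delta_pos":[0,0,0],"yaw":0}]'
python3 -m jog '[{"jaw":65,"delta_pos":[0,-30,0],"yaw":0},{"jaw":65,"delta_pos":[0,-80,0],"yaw":0},{"jaw":80,"delta_pos":[0,-130,0],"yaw":0},{"jaw":80,"delta_pos":[0,-180,0],"yaw":0},{"jaw":80,"delta_pos":[0,-180,0],"yaw":0}]'
python3 go.py 0 600 -60 200 411.3 339.3 195; python3 -c "
from h import *
save(cam('side'),'s6.png',(240,80,400,180),4)"
```

```text
time: 24.98
tool_pos: [0.4931, -0.3115, 0.0195]
tool_rot: [0.002, 0.707, -0.707, -0.003]
force: [-11.7, 7.0, 19.4]
width: 0.0453
time: 25.48
tool_pos: [0.4934, -0.3117, 0.018]
tool_rot: [0.002, 0.707, -0.707, -0.002]
force: [0.1, 0.2, -0.3]
width: 0.0649
time: 26.1
tool_pos: [0.4946, -0.3125, 0.2022]
tool_rot: [-0.004, -0.706, 0.709, 0.0]
force: [1.1, 0.9, -0.4]
width: 0.0802
t 26.1 tcp [ 494.6 -312.5  202.2] jaw -90.4 q [-36.  22.  82.  -0.  76.  55.] F [ 1.1  0.9 -0.4] w 80.2
yaw -90.4
[600.0, -60.0, 200.0] [-103.8    1.7 -253.2]
[411.3, 339.3, 195.0] [  87.6    4.1 -651.3]
```

View pics/s6.png

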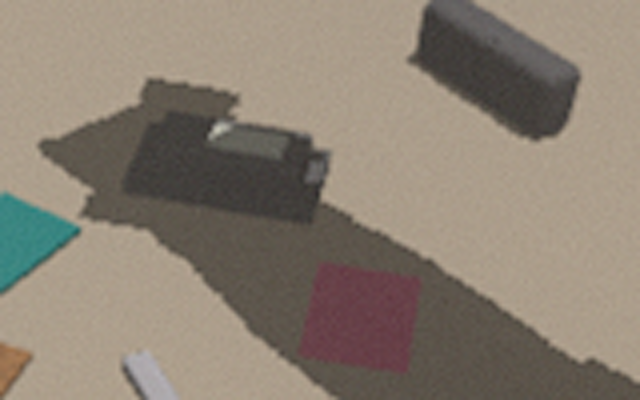

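Picture 9: the battery sits in the tray, but in the gripper's shadow. I'll check it numerically once the arm is away. Next, fly to the repeater.

```bash
python3 -m jog '[{"jaw":80,"delta_pos":[8,0,-60],"yaw":-10},{"jaw":80,"delta_pos":[16,0,-120],"yaw":-20},{"jaw":80,"delta_pos":[24,0,-180],"yaw":-30},{"jaw":80,"delta_pos":[32,0,-240],"yaw":-40},{"jaw":80,"delta_pos":[40,0,-300],"yaw":-50},{"jaw":80,"delta_pos":[48,0,-360],"yaw":-60},{"jaw":80,"delta_pos":[56,0,-420],"yaw":-70},{"jaw":80,"delta_pos":[64,0,-480],"yaw":-80}]'
python3 go.py 0 411.3 339.3 190
```

```text
time: 27.15
tool_pos: [0.4315, 0.1705, 0.1969]
tool_rot: [-0.455, 0.542, -0.542, 0.454]
force: [1.3, -0.6, 0.3]
width: 0.0798
t 27.15 tcp [431.5 170.5 196.9] jaw -10.1 q [ 17.   7. 101.  -0.  72.  27.] F [ 1.3 -0.6  0.3] w 79.8
yaw -10.1
[411.3, 339.3, 190.0] [-162.7    6.8  -49.4]
```

```bash
python3 -m jog '[{"jaw":70,"delta_pos":[-163,6,-50],"yaw":-10},{"jaw":64,"delta_pos":[-163,6,-50],"yaw":-10.1},{"jaw":64,"delta_pos":[-163,6,-50],"yaw":-10.1},{"jaw":64,"delta_pos":[-163,6,-50],"yaw":-10.1},{"jaw":64,"delta_pos":[-163,6,-50],"yaw":-10.1},{"jaw":64,"delta_pos":[-163,6,-50],"yaw":-10.1}]'
python3 go.py 0 411.3 339.3 66
python3 - <<'E'
from h import *
c=cam('top'); np.save('top7.npy',c,allow_pickle=True); save(c,'t7.png',(370,160,450,260),6)
W=cloud(c); m=(W[...,2]>.02)&(W[...,2]<.05)&(W[...,0]>.4)&(W[...,0]<.6)&(W[...,1]>-.38)&(W[...,1]<-.25)
k=cv2.morphologyEx(m.astype(np.uint8),cv2.MORPH_OPEN,np.ones((3,3),np.uint8)); k=max(cv2.findContours(k,0,1)[0],key=cv2.contourArea)[:,0]
P=W[m]; print('batt',rect(ray(c,k,.034)),'zmed',np.median(P[:,2])); A=np.c_[P[:,:2],np.ones(len(P))]; print('slope',np.linalg.lstsq(A,P[:,2],rcond=None)[0])
E
```

```text
time: 27.9
tool_pos: [0.413, 0.3371, 0.1919]
tool_rot: [0.499, -0.502, 0.502, -0.498]
force: [0.9, -0.7, 0.4]
width: 0.0641
t 27.9 tcp [413.  337.1 191.9] jaw -0.4 q [35. 16. 91. -0. 73. 36.] F [ 0.9 -0.7  0.4] w 64.1
yaw -0.4
[411.3, 339.3, 66.0] [ -2.3 125.9  -1.7]
batt [493.5, -307.0, 99.3, 47.8, -0.5] zmed 0.033767615050580076
slope [ 0.00121148 -0.06636927  0.01228144]
```

View pics/t7.png

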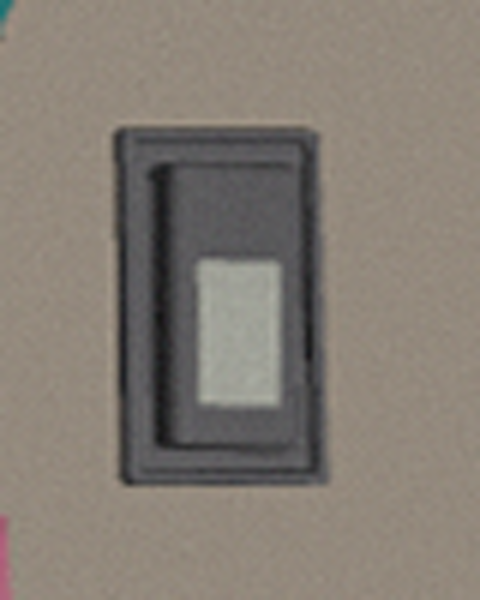

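Picture 10: the battery lies inside the tray, aligned with it. I'll re-check its tilt using interior points only, then descend on the repeater.

```bash
python3 - <<'E'
from h import *
c=np.load('top7.npy',allow_pickle=True).item(); W=cloud(c)
P=W[190:233,401:416].reshape(-1,3); P=P[np.isfinite(P[:,2])]; q=abs(P[:,2]-np.median(P[:,2]))<.006; P=P[q]
print(len(P),np.median(P[:,2]),np.linalg.lstsq(np.c_[P[:,:2],np.ones(len(P))],P[:,2],rcond=None)[0])
print('corners',rect(ray(c,np.array([(170,165),(302,165),(302,450),(168,447)])/6+[370,160]-.4,.034)),'tray',rect(ray(c,np.array([(114,128),(317,128),(328,484),(121,485)])/6+[370,160]-.4,.012)))
E
python3 -m jog '[{"jaw":64,"delta_pos":[-2.3,50,-1.7],"yaw":-0.4},{"jaw":64,"delta_pos":[-2.3,100,-1.7],"yaw":-0.4},{"jaw":64,"delta_pos":[-2.3,124,-1.7],"yaw":-0.4},{"jaw":64,"delta_pos":[-2.3,124,-1.7],"yaw":-0.4},{"jaw":45,"delta_pos":[-2.3,124,-1.7],"yaw":-0.4},{"jaw":25,"delta_pos":[-2.3,124,-1.7],"yaw":-0.4},{"jaw":25,"delta_pos":[-2.3,124,-1.7],"yaw":-0.4},{"jaw":25,"delta_pos":[-2.3,124,-1.7],"yaw":-0.4}]' 30
python3 go.py
```

```text
643 0.03416571964592642 [0.0009166  0.01796083 0.03923498]
corners [493.3, -309.7, 99.7, 45.9, -0.8] tray [495.0, -310.8, 127.3, 72.5, 0.9]
time: 28.95
tool_pos: [0.4113, 0.3405, 0.0687]
tool_rot: [-0.5, 0.499, -0.5, 0.501]
force: [-0.7, -1.2, 5.2]
width: 0.0336
t 28.95 tcp [411.3 340.5  68.7] jaw 0.1 q [36. 24. 98.  0. 58. 36.] F [-0.7 -1.2  5.2] w 33.6
```

Battery tilt is about 0.018 rad and its centre is within 2–3 mm of the tray's. Lift the repeater and return it.

```bash
python3 -m jog '[{"jaw":25,"delta_pos":[0,-20,0],"yaw":0},{"jaw":25,"delta_pos":[0,-70,0],"yaw":0},{"jaw":25,"delta_pos":[0,-130,0],"yaw":0},{"jaw":25,"delta_pos":[0,-155,0],"yaw":0},{"jaw":25,"delta_pos":[0,-155,0],"yaw":0},{"jaw":25,"delta_pos":[0,-155,0],"yaw":0}]'
python3 go.py -8.3 602.8 -64 222
```

```text
time: 29.7
tool_pos: [0.4106, 0.34, 0.2214]
tool_rot: [0.501, -0.5, 0.499, -0.5]
force: [0.5, -0.5, -2.6]
width: 0.034
t 29.7 tcp [410.6 340.  221.4] jaw 0.1 q [36. 14. 89.  0. 77. 36.] F [ 0.5 -0.5 -2.6] w 34.0
yaw 8.4
[602.8, -64.0, 222.0] [ 4.044e+02 -4.000e-01  1.913e+02]
```

```bash
python3 -m jog '[{"jaw":25,"delta_pos":[50,0,24],"yaw":1},{"jaw":25,"delta_pos":[101,0,48],"yaw":2},{"jaw":25,"delta_pos":[152,0,72],"yaw":4},{"jaw":25,"delta_pos":[202,0,96],"yaw":6},{"jaw":25,"delta_pos":[253,0,120],"yaw":8},{"jaw":25,"delta_pos":[303,0,144],"yaw":8.4},{"jaw":25,"delta_pos":[354,0,168],"yaw":8.4},{"jaw":25,"delta_pos":[404.4,0,191.3],"yaw":8.4}]'
python3 -m jog '[{"jaw":25,"delta_pos":[0,0,0],"yaw":0},{"jaw":25,"delta_pos":[0,50,0],"yaw":0},{"jaw":25,"delta_pos":[0,100,0],"yaw":0},{"jaw":25,"delta_pos":[0,130,0],"yaw":0},{"jaw":25,"delta_pos":[0,130,0],"yaw":0},{"jaw":25,"delta_pos":[0,130,0],"yaw":0},{"jaw":25,"delta_pos":[0,130,0],"yaw":0}]'
python3 go.py -8.3 602.8 -64 69.5; python3 -c "
from h import *
save(cam('side'),'s8.png',(130,60,330,260),3)"
```

```text
time: 30.7
tool_pos: [0.6033, -0.0654, 0.221]
tool_rot: [-0.463, 0.536, -0.534, 0.462]
force: [0.2, 1.1, -2.5]
width: 0.0338
time: 31.58
tool_pos: [0.6039, -0.0636, 0.0946]
tool_rot: [0.462, -0.534, 0.535, -0.463]
force: [-0.3, -0.0, -2.4]
width: 0.0338
t 31.57 tcp [603.9 -63.6  94.6] jaw -8.3 q [-9. 30. 84.  0. 66. -1.] F [-0.3 -0.  -2.4] w 33.8
yaw 0.0
[602.8, -64.0, 69.5] [ 0.6 25.1 -1. ]
```

View pics/s8.png

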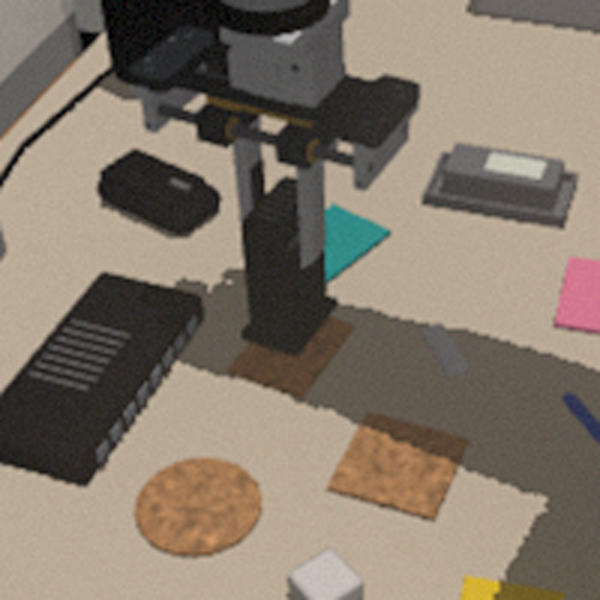

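Picture 11: the repeater is upright above its coaster (crop 290,300), and the battery is flat in the tray (505,180). Lower, release, and go to the clock.

```bash
python3 -m jog '[{"jaw":25,"delta_pos":[0.6,12,-1],"yaw":0},{"jaw":25,"delta_pos":[0.6,21,-1],"yaw":0},{"jaw":25,"delta_pos":[0.6,25,-1],"yaw":0},{"jaw":25,"delta_pos":[0.6,25,-1],"yaw":0},{"jaw":40,"delta_pos":[0.6,25,-1],"yaw":0},{"jaw":56,"delta_pos":[0.6,25,-1],"yaw":0},{"jaw":70,"delta_pos":[0.6,25,-1],"yaw":0}]'
python3 -m jog '[{"jaw":70,"delta_pos":[0,-20,0],"yaw":0},{"jaw":80,"delta_pos":[0,-70,0],"yaw":0},{"jaw":80,"delta_pos":[0,-120,0],"yaw":0},{"jaw":80,"delta_pos":[0,-125,0],"yaw":0},{"jaw":80,"delta_pos":[0,-125,0],"yaw":0}]'
python3 go.py -90 508.2 339.8 195
```

```text
time: 32.5
tool_pos: [0.6021, -0.0641, 0.0678]
tool_rot: [-0.463, 0.535, -0.535, 0.463]
force: [0.6, -0.5, -0.1]
width: 0.0565
time: 33.12
tool_pos: [0.602, -0.0641, 0.1925]
tool_rot: [-0.463, 0.535, -0.535, 0.462]
force: [0.1, 0.1, -0.4]
width: 0.0799
t 33.12 tcp [602.  -64.1 192.5] jaw -8.3 q [-10.  25.  78.   0.  77.  -1.] F [ 0.1  0.1 -0.4] w 79.9
yaw 81.7
[508.2, 339.8, 195.0] [-386.1   -2.4 -151. ]
```

```bash
python3 -m jog '[{"jaw":80,"delta_pos":[-48,-2,-19],"yaw":10},{"jaw":80,"delta_pos":[-96,-2,-38],"yaw":20},{"jaw":80,"delta_pos":[-144,-2,-57],"yaw":30},{"jaw":80,"delta_pos":[-192,-2,-76],"yaw":40},{"jaw":80,"delta_pos":[-240,-2,-95],"yaw":50},{"jaw":80,"delta_pos":[-288,-2,-114],"yaw":60},{"jaw":80,"delta_pos":[-336,-2,-133],"yaw":70},{"jaw":80,"delta_pos":[-386,-2,-151],"yaw":80}]'
python3 -m jog '[{"jaw":80,"delta_pos":[0,0,0],"yaw":1.7},{"jaw":80,"delta_pos":[0,0,0],"yaw":1.7},{"jaw":80,"delta_pos":[0,0,0],"yaw":1.7}]'
python3 go.py -90 508.2 339.8 67
```

```text
time: 34.12
tool_pos: [0.5073, 0.3409, 0.1931]
tool_rot: [0.009, -0.707, 0.708, -0.008]
force: [0.2, -0.8, -0.4]
width: 0.0801
time: 34.5
tool_pos: [0.5086, 0.3385, 0.1946]
tool_rot: [0.0, -0.707, 0.707, 0.0]
force: [-0.0, 0.1, -0.1]
width: 0.0798
t 34.5 tcp [508.6 338.5 194.6] jaw -90.0 q [ 30.  26.  77.  -0.  77. 120.] F [-0.   0.1 -0.1] w 79.8
yaw 0.0
[508.2, 339.8, 67.0] [  0.3 127.6  -1.3]
```

```bash
python3 -m jog '[{"jaw":80,"delta_pos":[0.3,50,-1.3],"yaw":0},{"jaw":80,"delta_pos":[0.3,105,-1.3],"yaw":0},{"jaw":80,"delta_pos":[0.3,127,-1.3],"yaw":0},{"jaw":80,"delta_pos":[0.3,127,-1.3],"yaw":0},{"jaw":65,"delta_pos":[0.3,127,-1.3],"yaw":0},{"jaw":45,"delta_pos":[0.3,127,-1.3],"yaw":0},{"jaw":45,"delta_pos":[0.3,127,-1.3],"yaw":0},{"jaw":45,"delta_pos":[0.3,127,-1.3],"yaw":0}]' 30
python3 go.py
python3 -m jog '[{"jaw":45,"delta_pos":[0,-20,0],"yaw":0},{"jaw":45,"delta_pos":[0,-70,0],"yaw":0},{"jaw":45,"delta_pos":[0,-130,0],"yaw":0},{"jaw":45,"delta_pos":[0,-155,0],"yaw":0},{"jaw":45,"delta_pos":[0,-155,0],"yaw":0},{"jaw":45,"delta_pos":[0,-155,0],"yaw":0}]'
python3 go.py -94 490.3 27.8 222
```

```text
time: 35.5
tool_pos: [0.5085, 0.3409, 0.0692]
tool_rot: [0.0, 0.707, -0.707, 0.001]
force: [-0.8, -4.0, 5.5]
width: 0.0561
t 35.5 tcp [508.5 340.9  69.2] jaw -90.0 q [ 30.  33.  84.  -0.  63. 120.] F [-0.8 -4.   5.5] w 56.1
time: 36.25
tool_pos: [0.5074, 0.3406, 0.221]
tool_rot: [0.001, -0.707, 0.708, 0.001]
force: [-0.4, 0.1, -4.4]
width: 0.056
t 36.25 tcp [507.4 340.6 221. ] jaw -90.0 q [ 30.  25.  75.   0.  81. 120.] F [-0.4  0.1 -4.4] w 56.0
yaw 4.0
[490.3, 27.8, 222.0] [ 17.3  -0.5 312.8]
```

```bash
python3 -m jog '[{"jaw":45,"delta_pos":[3,0,55],"yaw":1},{"jaw":45,"delta_pos":[6,0,110],"yaw":2},{"jaw":45,"delta_pos":[9,0,165],"yaw":3},{"jaw":45,"delta_pos":[12,0,220],"yaw":4},{"jaw":45,"delta_pos":[15,0,270],"yaw":4},{"jaw":45,"delta_pos":[17.3,0,313],"yaw":4},{"jaw":45,"delta_pos":[17.3,0,313],"yaw":4}]'
python3 -m jog '[{"jaw":45,"delta_pos":[0,0,0],"yaw":0},{"jaw":45,"delta_pos":[0,50,0],"yaw":0},{"jaw":45,"delta_pos":[0,100,0],"yaw":0},{"jaw":45,"delta_pos":[0,130,0],"yaw":0},{"jaw":45,"delta_pos":[0,130,0],"yaw":0},{"jaw":45,"delta_pos":[0,130,0],"yaw":0},{"jaw":45,"delta_pos":[0,130,0],"yaw":0}]'
python3 go.py -94 490.3 27.8 69.8
```

```text
time: 37.12
tool_pos: [0.4901, 0.0258, 0.2215]
tool_rot: [-0.025, -0.707, 0.707, 0.027]
force: [0.0, -0.3, -4.0]
width: 0.0562
time: 38.0
tool_pos: [0.4916, 0.0282, 0.0945]
tool_rot: [0.025, 0.707, -0.707, -0.024]
force: [-0.5, -0.3, -3.5]
width: 0.0559
t 38.0 tcp [491.6  28.2  94.5] jaw -94.0 q [ -1.  17. 103.   0.  60.  93.] F [-0.5 -0.3 -3.5] w 55.9
yaw 0.0
[490.3, 27.8, 69.8] [ 1.3 24.7  0.5]
```

```bash
python3 -m jog '[{"jaw":45,"delta_pos":[1.3,12,0.5],"yaw":0},{"jaw":45,"delta_pos":[1.3,21,0.5],"yaw":0},{"jaw":45,"delta_pos":[1.3,24.7,0.5],"yaw":0},{"jaw":45,"delta_pos":[1.3,24.7,0.5],"yaw":0},{"jaw":60,"delta_pos":[1.3,24.7,0.5],"yaw":0},{"jaw":75,"delta_pos":[1.3,24.7,0.5],"yaw":0},{"jaw":85,"delta_pos":[1.3,24.7,0.5],"yaw":0}]'
python3 -m jog '[{"jaw":85,"delta_pos":[0,-20,0],"yaw":0},{"jaw":85,"delta_pos":[0,-70,0],"yaw":0},{"jaw":85,"delta_pos":[0,-120,0],"yaw":0},{"jaw":85,"delta_pos":[0,-125,0],"yaw":0},{"jaw":85,"delta_pos":[0,-125,0],"yaw":0}]'
python3 go.py -90 604.5 340 195
```

```text
time: 38.88
tool_pos: [0.4895, 0.0275, 0.0683]
tool_rot: [0.024, 0.707, -0.707, -0.025]
force: [-0.9, 0.1, -0.2]
width: 0.0764
time: 39.5
tool_pos: [0.4893, 0.0275, 0.1929]
tool_rot: [-0.024, -0.707, 0.707, 0.025]
force: [0.2, 0.5, -0.7]
width: 0.0845
t 39.5 tcp [489.3  27.5 192.9] jaw -94.0 q [-1. 10. 98. -0. 72. 93.] F [ 0.2  0.5 -0.7] w 84.5
yaw -4.0
[604.5, 340.0, 195.0] [ -93.2   -2.2 -319.7]
```

```bash
python3 -m jog '[{"jaw":85,"delta_pos":[-16,-2,-55],"yaw":-1},{"jaw":85,"delta_pos":[-32,-2,-110],"yaw":-2},{"jaw":90,"delta_pos":[-48,-2,-165],"yaw":-3},{"jaw":90,"delta_pos":[-64,-2,-220],"yaw":-4},{"jaw":90,"delta_pos":[-80,-2,-275],"yaw":-4},{"jaw":90,"delta_pos":[-93,-2,-320],"yaw":-4},{"jaw":90,"delta_pos":[-93,-2,-320],"yaw":-4},{"jaw":90,"delta_pos":[-93,-2,-320],"yaw":-4}]'
python3 go.py -90 604.5 340 67; python3 - <<'E'
from h import *
c=cam('top'); np.save('top9.npy',c,allow_pickle=True); save(c,'t9.png',(60,110,330,240),2.9)
E
```

```text
time: 40.5
tool_pos: [0.6041, 0.3396, 0.1936]
tool_rot: [0.001, -0.707, 0.708, 0.001]
force: [-0.1, 0.1, 0.8]
width: 0.0897
t 40.5 tcp [604.1 339.6 193.6] jaw -90.0 q [ 26.  37.  60.  -0.  83. 116.] F [-0.1  0.1  0.8] w 89.7
yaw 0.0
[604.5, 340.0, 67.0] [ -0.7 126.6  -0.5]
```

View pics/t9.png

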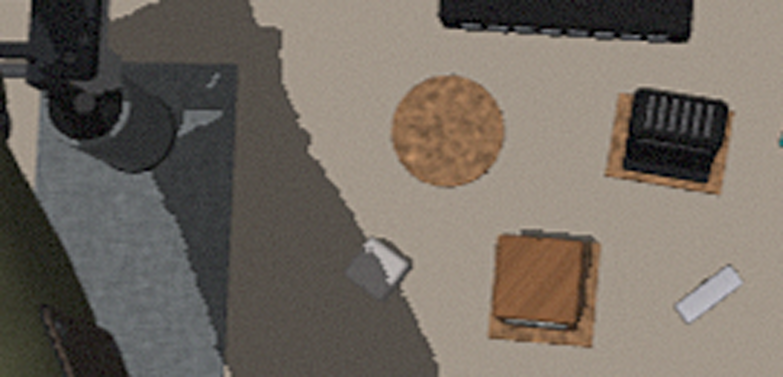

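Picture 12: the clock (540,280) and repeater (680,135) stand on their coasters as at the start. The speaker is still on the mat, upright under the gripper.

```bash
python3 -m jog '[{"jaw":90,"delta_pos":[-0.5,50,-0.5],"yaw":0},{"jaw":90,"delta_pos":[-0.5,105,-0.5],"yaw":0},{"jaw":90,"delta_pos":[-0.5,126,-0.5],"yaw":0},{"jaw":90,"delta_pos":[-0.5,126,-0.5],"yaw":0},{"jaw":70,"delta_pos":[-0.5,126,-0.5],"yaw":0},{"jaw":50,"delta_pos":[-0.5,126,-0.5],"yaw":0},{"jaw":50,"delta_pos":[-0.5,126,-0.5],"yaw":0},{"jaw":50,"delta_pos":[-0.5,126,-0.5],"yaw":0}]' 30
python3 go.py
python3 -m jog '[{"jaw":50,"delta_pos":[0,-20,0],"yaw":0},{"jaw":50,"delta_pos":[0,-70,0],"yaw":0},{"jaw":50,"delta_pos":[0,-130,0],"yaw":0},{"jaw":50,"delta_pos":[0,-150,0],"yaw":0},{"jaw":50,"delta_pos":[0,-150,0],"yaw":0},{"jaw":50,"delta_pos":[0,-150,0],"yaw":0}]'
python3 go.py -90 609.8 103.3 220
```

```text
time: 41.55
tool_pos: [0.6054, 0.3408, 0.0704]
tool_rot: [0.0, 0.707, -0.707, 0.001]
force: [-0.8, -2.0, 4.5]
width: 0.0613
t 41.55 tcp [605.4 340.8  70.4] jaw -90.0 q [ 26.  43.  67.  -0.  70. 116.] F [-0.8 -2.   4.5] w 61.3
time: 42.3
tool_pos: [0.6045, 0.3406, 0.2179]
tool_rot: [0.001, -0.707, 0.707, 0.001]
force: [0.6, 0.7, -5.0]
width: 0.0613
t 42.3 tcp [604.5 340.6 217.9] jaw -90.0 q [ 26.  36.  58.   0.  86. 116.] F [ 0.6  0.7 -5. ] w 61.3
yaw 0.0
[609.8, 103.3, 220.0] [ -5.2  -1.9 237.3]
```

```bash
python3 -m jog '[{"jaw":50,"delta_pos":[-5,0,50],"yaw":0},{"jaw":50,"delta_pos":[-5,0,105],"yaw":0},{"jaw":50,"delta_pos":[-5,0,160],"yaw":0},{"jaw":50,"delta_pos":[-5,0,210],"yaw":0},{"jaw":50,"delta_pos":[-5,0,237],"yaw":0},{"jaw":50,"delta_pos":[-5,0,237],"yaw":0},{"jaw":50,"delta_pos":[-5,50,237],"yaw":0},{"jaw":50,"delta_pos":[-5,100,237],"yaw":0}]'
python3 -m jog '[{"jaw":50,"delta_pos":[0,25,0],"yaw":0},{"jaw":50,"delta_pos":[0,25,0],"yaw":0},{"jaw":50,"delta_pos":[0,25,0],"yaw":0}]'
python3 go.py -90 609.8 103.3 71
```

```text
time: 43.3
tool_pos: [0.6096, 0.1048, 0.1174]
tool_rot: [-0.001, 0.707, -0.707, 0.0]
force: [-0.0, 0.1, -3.1]
width: 0.0612
time: 43.68
tool_pos: [0.6105, 0.1044, 0.0955]
tool_rot: [0.0, 0.707, -0.707, 0.001]
force: [-0.2, -0.9, -3.9]
width: 0.0614
t 43.67 tcp [610.5 104.4  95.5] jaw -89.9 q [ 6. 32. 82.  0. 66. 96.] F [-0.2 -0.9 -3.9] w 61.4
yaw 0.1
[609.8, 103.3, 71.0] [ 0.8 24.5  1.1]
```

```bash
python3 -m jog '[{"jaw":50,"delta_pos":[0.8,12,1],"yaw":0},{"jaw":50,"delta_pos":[0.8,21,1],"yaw":0},{"jaw":50,"delta_pos":[0.8,24.5,1],"yaw":0},{"jaw":50,"delta_pos":[0.8,24.5,1],"yaw":0},{"jaw":66,"delta_pos":[0.8,24.5,1],"yaw":0},{"jaw":85,"delta_pos":[0.8,24.5,1],"yaw":0},{"jaw":94,"delta_pos":[0.8,24.5,1],"yaw":0}]'
python3 -m jog '[{"jaw":94,"delta_pos":[0,-20,0],"yaw":0},{"jaw":94,"delta_pos":[0,-70,0],"yaw":0},{"jaw":94,"delta_pos":[0,-130,0],"yaw":0},{"jaw":94,"delta_pos":[0,-150,-50],"yaw":0},{"jaw":94,"delta_pos":[0,-150,-105],"yaw":0},{"jaw":94,"delta_pos":[0,-150,-160],"yaw":0},{"jaw":94,"delta_pos":[60,-150,-200],"yaw":0},{"jaw":94,"delta_pos":[120,-150,-220],"yaw":0}]'
python3 -m jog '[{"jaw":94,"delta_pos":[50,0,-30],"yaw":0},{"jaw":94,"delta_pos":[100,0,-60],"yaw":0},{"jaw":94,"delta_pos":[100,0,-60],"yaw":0},{"jaw":94,"delta_pos":[100,0,-60],"yaw":0}]'
python3 go.py; python3 - <<'E'
from h import *
c=cam('top'); np.save('top10.npy',c,allow_pickle=True); save(c,'t10.png',(170,120,330,240),5)
E
```

```text
time: 44.55
tool_pos: [0.6093, 0.1029, 0.0699]
tool_rot: [-0.0, 0.707, -0.707, 0.0]
force: [-0.4, 0.6, -0.7]
width: 0.0823
time: 45.55
tool_pos: [0.497, 0.3207, 0.2205]
tool_rot: [-0.0, 0.707, -0.707, 0.0]
force: [0.3, 1.4, 0.0]
width: 0.0938
time: 46.05
tool_pos: [0.399, 0.3792, 0.2211]
tool_rot: [0.0, 0.707, -0.707, 0.001]
force: [-0.2, -0.6, -0.2]
width: 0.0939
t 46.05 tcp [399.  379.2 221.1] jaw -90.0 q [ 40.  17.  86.  -0.  77. 130.] F [-0.2 -0.6 -0.2] w 93.9
```

View pics/t10.png

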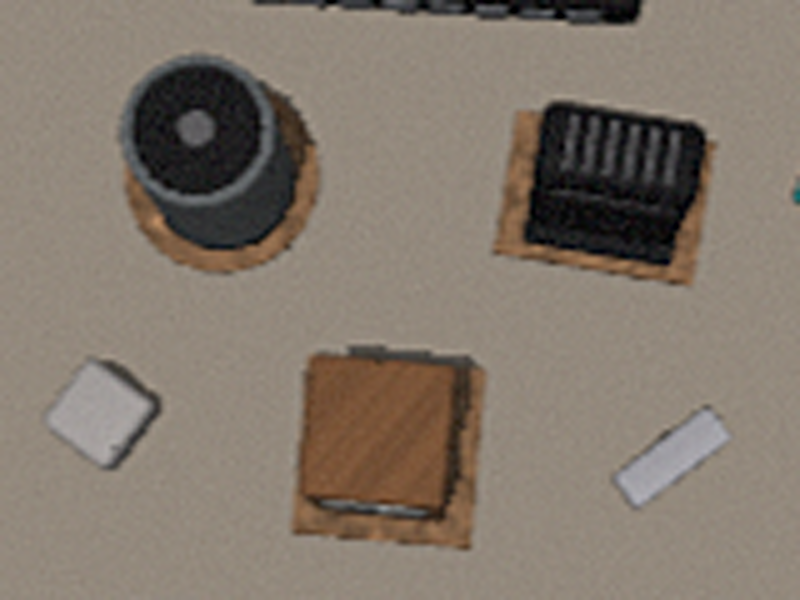

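Picture 13: all three stand on their coasters and the plug (100,412) has not moved. Numeric check before handing in:

```bash
python3 - <<'E'
from h import *
c=np.load('top10.npy',allow_pickle=True).item(); W=cloud(c)
K=lambda L,z: ray(c,np.array(L)/5+[170,120]-.4,z)
print('speaker',K([(198,130)],.109)*1000,'coaster 609.8,103.3')
print('clock',rect(K([(313,352),(459,364),(442,513),(298,499)],.119)),'coaster 490.3,27.8,-3.7')
print('rep',rect(K([(549,100),(706,124),(684,208),(533,190)],.114)),'coaster 602.8,-63.9,81.7')
print('plug',rect(K([(95,358),(157,405),(108,468),(45,415)],.026)))
for n,(u0,u1,v0,v1) in dict(speaker=(128,268,75,180),clock=(315,440,370,495),rep=(555,690,112,180)).items():
    P=W[int(120+v0/5):int(120+v1/5),int(170+u0/5):int(170+u1/5)].reshape(-1,3); P=P[np.isfinite(P[:,2])]; P=P[abs(P[:,2]-np.median(P[:,2]))<.005]
    print(n,'top z',np.median(P[:,2]).round(4),'slope',np.linalg.lstsq(np.c_[P[:,:2],np.ones(len(P))],P[:,2],rcond=None)[0][:2].round(3))
P=W[190:233,401:416].reshape(-1,3); print('batt z',np.nanmedian(P[:,2]))
E
```

```text
speaker [[607.03695904 101.82545147]] coaster 609.8,103.3
clock [488.7, 27.5, 57.6, 56.4, -4.3] coaster 490.3,27.8,-3.7
rep [598.2, -63.6, 62.5, 36.2, 82.2] coaster 602.8,-63.9,81.7
plug [502.8, 149.6, 35.2, 33.7, 53.8]
speaker top z 0.1099 slope [0.004 0.   ]
clock top z 0.1188 slope [-0.003  0.004]
rep top z 0.1139 slope [-0.037  0.008]
batt z 0.03413856073174989
```

```bash
python3 -c "
from h import *
print(workorder.hand_in()); print(telemetry.state()['time'])"
```

```text
the job is handed in; nothing more can be done
None
the job is handed in; nothing more can be done
```

The job is done and handed in; the last arm reading before hand-in was 46 s of the 144 s allowed. I moved the speaker, clock and repeater upright onto the felt mat and laid the battery in the charging tray. I then put each of the three back on its own coaster.

What the last checks showed, from the overhead camera:

| Thing | Distance from centre of its place | Limit | Angle to its place |
|---|---|---|---|
| Speaker | about 3 mm | 13 mm | – |
| Clock | about 2 mm | 13 mm | within 1° |
| Repeater | about 5 mm | 13 mm | within 1° |
| Battery | about 2 mm | 14 mm | under 2° |

- **Upright:** the tops of all three are at the expected heights. The speaker and clock measured under 0.01 rad of tilt.
- **Repeater tilt:** its ribbed top gave a fitted slope of 0.04 rad. I put that down to depth noise on the ribs, and it is within the 0.1 rad limit.
- **Battery tilt:** a first fit gave 0.066 rad, because its mask took in the edges and side face. A refit on the top face alone gave 0.018 rad, against a limit of 0.08.
- **Contact forces:** the wrist force reached about 24 N for a moment as the battery was set down.
- **Power adapter:** it is where it started. The gripper was open and clear of everything at hand-in.

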